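Load a power module into the sloped test dock

TASK

Lift the finned power module straight off the pile without dragging the two parts beneath it, lay it on the lower part of the dock's ramp with its contact end uphill, and let go of it there. Then push it up the ramp from behind, under the hood, until you feel it press the stop's sprung plate in about halfway (never to the end of its travel), and leave it lying flat and at rest against the plate. Do not disturb the other things on the bench.

Things in the scene. Friction and masses are not known exactly. Their poses are not given: they have to be found in the camera images.
- module: Power module: bare metal box 140 x 56 x 32 mm, 0.3 to 0.6 kg, thin fins on top. Origin: centre of its underside; x along its length to the contact end, z up. The contact end (+x) is a black block 44 mm wide with brass contacts, the other a wider black cap. It starts on the pile, underside 28 mm above the bench, its contact end within about 45 degrees of the dock's uphill direction. Grip its long sides.
- module_contacts (a point): Centre of the module's contact end face, 70 mm along +x from the module's origin and 14 mm above its underside.
- module_tail (a point): Centre of the module's plain end face (52 x 28 mm, the face to push on), 70 mm along -x from its origin and 14 mm above its underside.
- dock: Test dock, fixed, 330 x 90 mm: metal ramp with low side rails and a grey hood over its upper end. Origin: centre of its underside on the bench; x points uphill (horizontally), z up. The ramp rises 8 degrees towards +x. Friction holds the module anywhere on the ramp, also against the gently pressed plate of the stop.
- dock_foot (a point): Middle of the ramp surface's lower edge, 12 mm above the bench, 165 mm along -x from the dock's origin; the dock's axes. From here the ramp runs 335 mm along the slope. Side rails 12 mm high leave a channel 66 mm wide from 70 mm to the top and flare outwards between 43 and 70 mm (distances along the slope from the foot).
- hood_mouth (a point): Middle of the ramp surface where the hood begins, 205 mm along the slope from the foot. The hood covers all above: 44 mm free height, its top 47 mm above the ramp. Inside stands the stop, a block with a sprung plate facing downhill, clamped in a different place each time: the free plate's face is 40 to 80 mm up the slope from here, not reported, and must be found by touch.
- contact_plate (a joint): How far the stop's sprung plate (54 x 32 mm) is pressed in (m): 0 free, 0.014 at the end of its travel. The spring resists with 1 N per mm. When the pusher draws back the plate pushes the module back a few mm, until friction holds it.
- white_box: White flat drive enclosure 153 x 76 x 28 mm, loose, under the module's plain end. Origin: centre of its underside; x along its length.
- heat_sink: Dark ribbed metal heat sink 120 x 60 x 28 mm, loose, under the module's contact end. Origin: centre of its underside; x along its length.
- cutters: Side cutters 123 x 46 x 12 mm, loose bystander. Origin: centre of its underside.
- flux_jar: Small jar, 38 mm wide and 33 mm high, loose bystander. Origin: centre of its underside.
- tape_roll: Roll of tape, 86 mm wide and 12 mm high, loose bystander. Origin: centre of its underside.

How it is judged (in metres and radians):
On the way, in this order (a step that is already met when the one before it is completed fails the run):
1. the module is lifted clear of the pile (height (world z) of module above 0.045 m and contact force between module and white_box below 0.05 N and contact force between module and heat_sink below 0.05 N), for 0.1 s.
2. the module lies on the lower part of the ramp, contact end uphill, let go, the plate still free (contact force between module and the fingers below 0.05 N and contact force between module and dock above 1 N and angle between module's own z axis and vertical below 0.25 rad and x of module_contacts in the frame of dock between -0.09 and 0.06 m and x of module in the frame of dock below -0.02 m and value of joint contact_plate below 0.0005 m), for 0.2 s.
3. the module presses the sprung plate in by 4 mm or more (value of joint contact_plate above 0.004 m), for 0.1 s.
At the end, for the whole second after the job is handed in: The module lies flat in the dock's channel (its top within 11 degrees of vertical, i.e. lying on the 8 degree ramp), its contact end uphill under the hood and still touching the stop's sprung plate (plate pressed in by more than 0.4 mm), let go and at rest (value of joint contact_plate above 0.0004 m and contact force between module and dock above 1 N and x of module_contacts in the frame of dock above 0.07 m and angle between module's own z axis and vertical below 0.19 rad and angle between the x axis of module and the x axis of dock, either way round below 0.25 rad and contact force between module and the fingers below 0.05 N and linear speed of module below 0.01 m/s).
It fails at once if the sprung plate is driven to the end of its travel (over 12.5 of 14 mm) (value of joint contact_plate above 0.0125 m).
It fails at once if a part beneath the module is dragged (over 12 mm) (distance of any of white_box, heat_sink from where it was at the start of the episode above 0.012 m).
It fails at once if a bystander is moved (over 20 mm) (distance of any of cutters, flux_jar, tape_roll from where it was at the start of the episode above 0.02 m).
It also fails if it takes over 69 s, if anything falls off the work surface, if the arm or the gripper's body presses on something with over 40 N, if the wrist force passes 120 N, or if a joint passes its speed limit or range.

ROBOT

A 6-joint arm with a two-finger parallel gripper is mounted at the origin on a cart in front of the work surface, level with it; the furniture and walls round the work are solid. World frame = base frame: x ahead of the robot, y to its left, z up, the work surface at z = 0. Lengths are in m, angles in degrees, forces in N, time in s.
With the tool pointing down it reaches from about 0.375 to 0.9 m from the base axis. Payload 3.1 kg.
Tool frame: the origin (TCP) lies midway between the tips of the shut fingers; the grasp point (between the pads) lies 19 mm behind it; z points along the fingers, y is the line along which they close (so a half turn about z gives the same grasp; the last joint's range is limited). The gripper opens to 87 mm and grips with 3 to 60 N. Pads are 19 mm wide; open, the fingers measure 117 mm over their backs; the gripper's body (75 mm by 190 mm) begins 51 mm behind the grasp point.
Start: joints at [-74.456, 30.224, 82.088, -0, 67.689, -10.227], TCP at [0.272, -0.563, 0.223] pointing down, gripper open.
Joint ranges: [-176.69, 176.69], [-43.24, 126.21], [12.49, 139.97], [-82, 262], [0, 151.66], [-163.58, 163.58]. Speed limits (degrees/s): [159.86, 159.86, 180, 180, 180, 180].

INTERFACE

Orientations are given as a 3x3 rotation matrix whose columns are the frame's x, y, z axes.
In Python, from rig import read_state, capture, camera_info, hand_in gives the robot as it stands.
- The arm moves only by the tool drive_tool, never from a script. Its argument "motion" is a list of rows, each a list of 2 entries, a list of its own where there are three numbers: the shift along the tool's x, y, z in mm, then the turn, a rotation vector about the tool's x, y, z in rad. A call has 1 to 5 rows; each row shifts and turns the commanded pose from where the row before left it, along the tool's axes as they then stand; what a row does not reach is not made up. A row lasts 1/10 s, in which the tool goes at most 50 mm and 8.59 degrees, less where a joint would pass 70% of its speed; a pose out of reach is approached as far as the arm can. A call is refused whole if a number of a shift passes 50 or a number of a turn 0.15, either way. A call with a gripper value outside its range is refused whole. "gripper" is the opening, from 0 (shut) to 1 (fully open), set as the call begins (left out, the last holds). The fingers move at their own pace and stop on an object; the grip force is fixed at half the most. Time passes only in rows, so rows that do not move let the fingers close. It gives the time, the measured TCP pose, the force, the opening and the grip force at its end, in the units of the state.
- read_state(): the state, without advancing time (a new reading comes with each control period).
- capture(name): name is "scene" or "top" or "wrist"; returns the picture (420x560x3 uint8, red, green, blue); there is no depth.
- camera_info(name): a dict with "fovy" (degrees; the focal length in pixels is half the picture's height over the tangent of half this angle, whatever the lens; pixels are square), "cx", "cy" (the principal point, pixels), "xyz" and "orientation" of the camera in the world; the wrist camera has in their place "T_tool_cam" (4x4, takes a point from camera to tool coordinates, whose origin is the TCP and whose axes are the flange's). Camera axes: x right, y down, z forward; pixel columns grow to the right and rows downward; lengths in m; the calibration is good to about 2 mm. A picture is of the moment at which its call begins: read the wrist's pose just before it. camera_info takes no time and is no camera call.
- hand_in(): hands the job in; it is judged then, once.
The state is a dict: "time_s": time; "joint_positions": joint angles; "qvel": joint speeds; "tau": joint torques, N m; "position": TCP position; "tcp_rot": TCP orientation; "force": force on the tool from outside, world axes, zero at the start; "moment": the same for the moment, N m; "opening": opening from 0.0 (shut) to 1.0 (fully open); "grasp_force": force on a finger pad.
Only numpy, scipy, OpenCV 4.12 (cv2) and the standard library are available. Lean on these libraries where they do the work, as an engineer would, in place of code of your own. Each camera call takes 0.05 s, during which the arm holds its last target. There are 200 camera calls.

## Working session

There is one attempt and no reset: what is moved stays moved. The work goes in short steps, Python scripts to look and compute and a tool call to move; the robot and the scene stay as the last step left them, time stands still between calls to the robot, and variables do not carry over. Pictures are saved under pics/ and viewed, at most 10 in all, crops included, and the job is handed in when it is done.

Besides the shell and the picture viewer there is one more tool, called after "Call:" by a JSON object that holds its "api" and its "payload". drive_tool: Moves the arm, as the interface text tells. Its arguments: {"type":"object","properties":{"motion":{"type":"array","items":{"type":"array"}},"gripper":{"type":"number"}},"required":["motion"]}

```bash
mkdir -p pics; cat > h.py <<'E'
import numpy as np, cv2
from rig import *
def cam(name,s=None):
    c=camera_info(name); f=210/np.tan(np.radians(c["fovy"])/2)
    if name=="wrist":
        T=np.eye(4);T[:3,:3]=s["tcp_rot"];T[:3,3]=s["position"];T=T@np.array(c["T_tool_cam"]);R,t=T[:3,:3],T[:3,3]
    else: R,t=np.array(c["orientation"]),np.array(c["xyz"])
    return f,c["cx"],c["cy"],R,t
def px2w(C,u,v,z):
    f,cx,cy,R,t=C; d=R@np.array([(u-cx)/f,(v-cy)/f,1]); return t+d*(z-t[2])/d[2]
def w2px(C,p):
    f,cx,cy,R,t=C; q=R.T@(np.array(p)-t); return np.array([cx+f*q[0]/q[2],cy+f*q[1]/q[2]])
def snap(name,out,crop=None,k=1):
    im=capture(name)[:,:,::-1]
    if crop: x0,y0,x1,y1=crop; im=im[y0:y1,x0:x1]
    cv2.imwrite("pics/"+out,cv2.resize(im,None,fx=k,fy=k,interpolation=cv2.INTER_CUBIC))
E
python3 - <<'E'
from h import *
snap("top","top1.png",k=1.4); snap("scene","scene1.png")
for n in("top","scene"):
    C=cam(n);print(n,C)
s=read_state();print(s)
E
```

```text
top (np.float64(439.78779137280145), 287.19574033723455, 205.00745409713912, array([[ 0.02673498, -0.99015547,  0.13739501],
       [-0.99953214, -0.02443556,  0.01839563],
       [-0.01485721, -0.13782253, -0.9903455 ]]), array([0.41741181, 0.04170588, 0.94542195]))
scene (np.float64(451.5593996319897), 281.6550328980854, 209.8241617734383, array([[-0.79558557, -0.37066784,  0.47921703],
       [-0.6053827 ,  0.45562018, -0.65262703],
       [ 0.0235669 , -0.80933035, -0.58688073]]), array([0.05305612, 0.73451037, 0.65467404]))
{'time_s': 0.1, 'joint_positions': array([-7.44557928e+01,  3.02710154e+01,  8.21486813e+01,  7.78090976e-04,
        6.76896976e+01, -1.02275232e+01]), 'qvel': array([ 0.15629905, -0.17146552, -0.1942657 , -0.05056658,  0.10496547,
       -0.01903624]), 'tau': array([-5.95002057e-04, -4.40986705e+01, -1.77151233e+01,  6.34404039e-02,
        5.33677242e-02, -3.58709065e-05]), 'position': array([ 0.27159154, -0.56217984,  0.22169965]), 'tcp_rot': array([[ 9.00535739e-01,  4.34781708e-01, -4.99550318e-04],
       [ 4.34781853e-01, -9.00533922e-01,  1.84282072e-03],
       [ 3.51362732e-04, -1.87672133e-03, -9.99998177e-01]]), 'force': array([ 0.1450217 , -1.03448015,  0.87194549]), 'moment': array([-0.00097999,  0.02716789, -0.04294463]), 'grasp_force': 0.0, 'opening': 1.002989166979716}
```

View pics/top1.png

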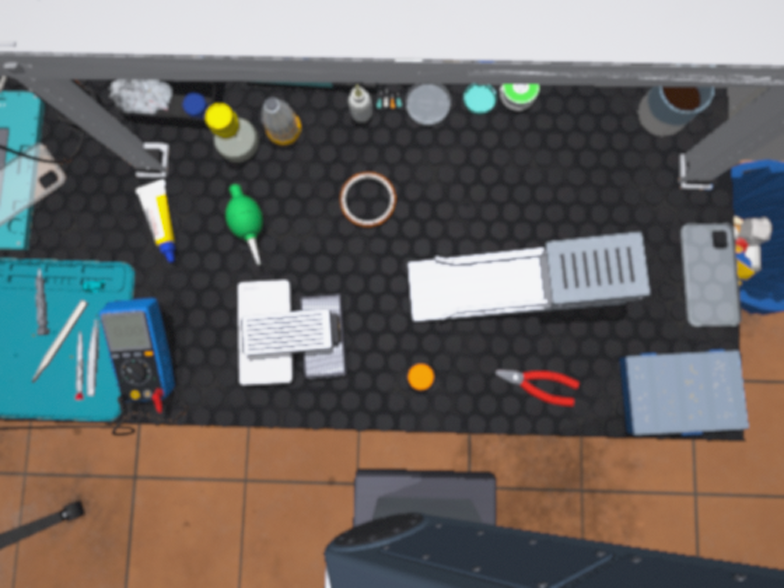

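View pics/scene1.png

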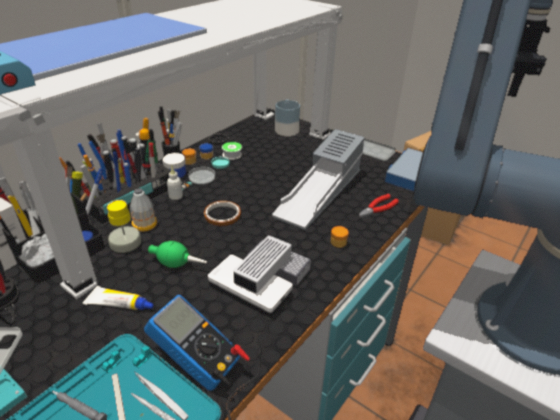

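The top view shows the module at about (288,333), with its contact end on the right. The dock foot is at about (412,290), the hood runs from 545 to 648, the jar is at (420,377) and the cutters are at (540,387). I'll enlarge the module and dock.

```bash
python3 - <<'E'
from h import *
im=capture("top")[:,:,::-1]
a=cv2.resize(im[190:285,160:260],None,fx=6,fy=6,interpolation=cv2.INTER_CUBIC)
cv2.imwrite("pics/mod.png",a)
a=cv2.resize(im[155:240,280:475],None,fx=4,fy=4,interpolation=cv2.INTER_CUBIC)
cv2.imwrite("pics/dock.png",a)
E
```

```text
(no output)
```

View pics/mod.png

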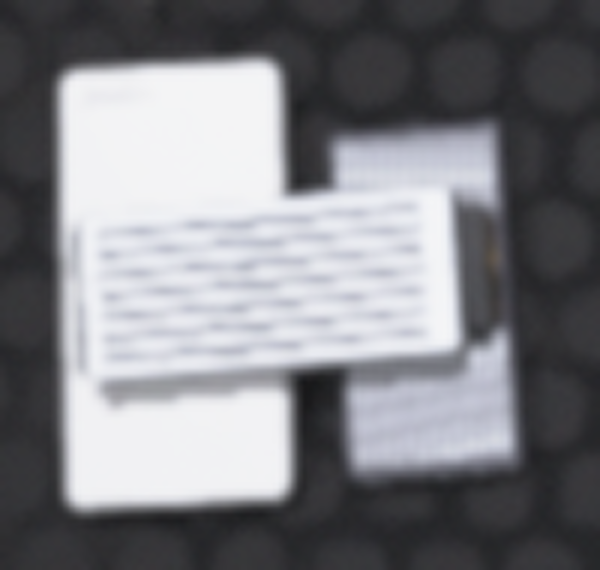

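View pics/dock.png

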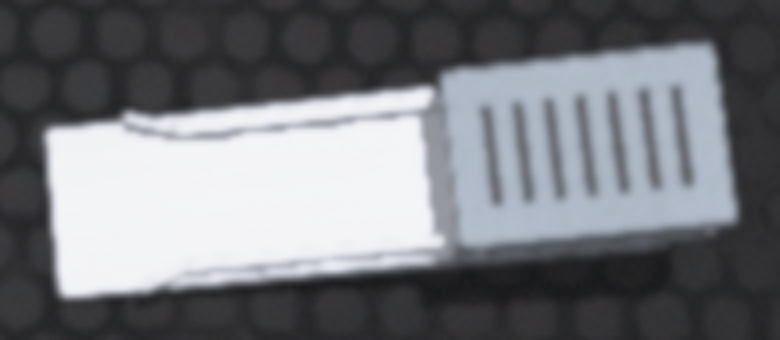

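The module's metal top has corners in the crop at (82,215), (450,187), (466,352) and (98,382), with the contact end face near (500,262). The dock foot corners are (45,130) and (60,298). The hood top corners are (440,72), (713,42), (738,222) and (462,248).

```bash
python3 - <<'E'
from h import *
C=cam("top")
m=lambda u,v,z:px2w(C,160+(u+.5)/6-.5,190+(v+.5)/6-.5,z)
d=lambda u,v,z:px2w(C,280+(u+.5)/4-.5,155+(v+.5)/4-.5,z)
P=np.array([m(*q,.060)for q in[(82,215),(450,187),(466,352),(98,382)]]);print(P.round(4))
print("len,wid",np.linalg.norm(P[1]-P[0]),np.linalg.norm(P[3]-P[0]))
ax=(P[1]+P[2]-P[0]-P[3]);print("centre",P.mean(0),"yaw",np.degrees(np.arctan2(ax[1],ax[0])))
print("contact",m(502,262,.042), "tail", m(82,312,.042))
ax/=np.linalg.norm(ax); print("top contact edge rel ctr",)
F=np.array([d(45,130,.012),d(60,298,.012)]);foot=F.mean(0);print("foot",foot,np.linalg.norm(F[0]-F[1]))
H=np.array([d(440,72,.087),d(713,42,.105),d(738,222,.105),d(462,248,.087)]);print(H.round(4))
top=(H[1]+H[2])/2;mth=(H[0]+H[3])/2
for q in(top,mth):
  v=q-foot;print(np.hypot(*v[:2]),np.degrees(np.arctan2(v[1],v[0])))
for e in((0,1),(3,2)):
  v=H[e[1]]-H[e[0]];print(np.degrees(np.arctan2(v[1],v[0])))
v=F[1]-F[0];print("foot perp",np.degrees(np.arctan2(v[1],v[0]))+90, v)
for q in [(420,377,.033),(500,375,.01),(578,385,.01),(574,404,.01)]: print("byst",px2w(C,q[0]/1.4,q[1]/1.4,q[2]))
E
```

```text
[[0.4928 0.288  0.06  ]
 [0.5054 0.1639 0.06  ]
 [0.4501 0.1561 0.06  ]
 [0.4369 0.2791 0.06  ]]
len,wid 0.1247934201701802 0.05661294023975574
centre [0.47129399 0.22179945 0.06      ] yaw -84.02510218908172
contact [0.48182607 0.14738114 0.042     ] tail [0.46097323 0.29095818 0.042     ]
top contact edge rel ctr
foot [0.54077066 0.04701126 0.012     ] 0.09104284085101508
[[ 0.6064 -0.1438  0.087 ]
 [ 0.6204 -0.2721  0.105 ]
 [ 0.5325 -0.2817  0.105 ]
 [ 0.5188 -0.1541  0.087 ]]
0.32587722193155233 -83.71708323107693
0.19717927534237603 -83.65163877158083
-83.76413005673356
-83.87087205208692
foot perp -83.50937842898375 [-0.09045929 -0.01029154  0.        ]
byst [0.41150434 0.02882013 0.033     ]
byst [ 0.41754568 -0.09140862  0.01      ]
byst [ 0.40586319 -0.20775666  0.01      ]
byst [ 0.37774814 -0.20148066  0.01      ]
```

```bash
cat >> h.py <<'E'
from scipy.spatial.transform import Rotation as Ro, Slerp
def pose(p,yaw,tilt=0):
    """tool down; tool x points opposite to heading yaw (deg, uphill dir); tilt: lean so tool z is normal to ramp rising along yaw"""
    h=np.array([np.cos(np.radians(yaw)),np.sin(np.radians(yaw)),0]); t=np.radians(tilt)
    x=-(h*np.cos(t)+np.array([0,0,np.sin(t)])); z=h*np.sin(t)-np.array([0,0,np.cos(t)])
    return np.array(p,float),np.c_[x,np.cross(z,x),z]
def plan(targets,step=.045,ang=.14):
    s=read_state(); p,R=np.array(s["position"]),np.array(s["tcp_rot"]); n0=0; rows=[]
    for tp,tR in targets:
        rv=Ro.from_matrix(R.T@tR).as_rotvec()
        n=int(max(1,np.ceil(np.linalg.norm(tp-p)/step),np.ceil(np.linalg.norm(rv)/ang)))
        dp=(tp-p)/n
        for i in range(n):
            q=p+dp if i<n-1 else tp
            sh=np.round(R.T@(q-p)*1000,1); w=Ro.from_matrix(R.T@tR).as_rotvec()/(n-i); w=np.round(w,3)
            rows.append([sh.tolist(),w.tolist()]); p=p+R@sh/1000; R=R@Ro.from_rotvec(w).as_matrix()
    for i in range(0,len(rows),5): print(str(rows[i:i+5]).replace(" ",""))
E
python3 - <<'E'
from h import *
plan([pose((.4715,.2195,.16),-84)])
E
```

```text
[[[28.9,-34.3,3.5],[-0.0,-0.0,-0.068]],[[31.1,-32.2,3.5],[-0.0,-0.0,-0.068]],[[33.3,-30.0,3.5],[-0.0,-0.0,-0.068]],[[35.2,-27.7,3.5],[-0.0,-0.0,-0.068]],[[37.0,-25.3,3.5],[-0.0,-0.0,-0.068]]]
[[[38.7,-22.7,3.5],[-0.0,-0.0,-0.068]],[[40.1,-20.0,3.5],[-0.0,-0.0,-0.068]],[[41.4,-17.2,3.5],[-0.0,-0.0,-0.068]],[[42.5,-14.4,3.5],[-0.0,-0.0,-0.068]],[[43.3,-11.5,3.5],[-0.0,-0.0,-0.068]]]
[[[44.0,-8.5,3.5],[-0.0,-0.0,-0.068]],[[44.5,-5.5,3.5],[-0.0,-0.0,-0.068]],[[44.8,-2.4,3.5],[-0.0,-0.0,-0.068]],[[44.8,0.6,3.5],[-0.0,-0.0,-0.068]],[[44.7,3.6,3.5],[-0.0,-0.0,-0.068]]]
[[[44.3,6.7,3.5],[-0.0,-0.001,-0.069]],[[43.8,9.7,3.5],[-0.0,-0.0,-0.068]],[[43.0,12.7,3.4],[-0.0,-0.001,-0.069]]]
```

Call:
{"api": "drive_tool", "payload": {"motion": [[[29, -34, 3], [0, 0, -0.068]], [[31, -32, 3], [0, 0, -0.068]], [[33, -30, 3], [0, 0, -0.068]], [[35, -28, 3], [0, 0, -0.068]], [[37, -25, 3], [0, 0, -0.068]]], "gripper": 1}}

```text
time_s: 0.65
position: [0.3271, -0.3446, 0.2073]
tcp_rot: [[0.702, 0.712, -0.0], [0.712, -0.702, 0.0], [0.0, -0.0, -1.0]]
force: [-0.2, -0.3, -0.6]
opening: 0.996
grasp_force: 0.0
```

Call:
{"api": "drive_tool", "payload": {"motion": [[[39, -23, 3], [0, 0, -0.068]], [[40, -20, 3], [0, 0, -0.068]], [[41, -17, 3], [0, 0, -0.068]], [[42, -14, 3], [0, 0, -0.068]], [[43, -12, 3], [0, 0, -0.068]]]}}

```text
time_s: 1.15
position: [0.3822, -0.1285, 0.1925]
tcp_rot: [[0.425, 0.905, 0.0], [0.905, -0.425, -0.0], [0.0, 0.0, -1.0]]
force: [0.9, 0.4, 0.0]
opening: 0.999
grasp_force: 0.0
```

Call:
{"api": "drive_tool", "payload": {"motion": [[[44, -8, 3], [0, 0, -0.068]], [[44, -6, 3], [0, 0, -0.068]], [[45, -2, 3], [0, 0, -0.068]], [[45, 1, 3], [0, 0, -0.068]], [[45, 4, 3], [0, 0, -0.068]]]}}

```text
time_s: 1.65
position: [0.4388, 0.089, 0.1774]
tcp_rot: [[0.098, 0.995, 0.0], [0.995, -0.098, -0.0], [-0.0, 0.0, -1.0]]
force: [0.7, -0.1, 0.4]
opening: 0.999
grasp_force: 0.0
```

Call:
{"api": "drive_tool", "payload": {"motion": [[[44, 7, 3], [0, 0, -0.068]], [[44, 10, 3], [0, 0, -0.068]], [[43, 13, 3], [0, 0, -0.068]], [[0, 0, 0], [0, 0, 0]], [[0, 0, 0], [0, 0, 0]]]}}

```text
time_s: 2.15
position: [0.4724, 0.218, 0.1681]
tcp_rot: [[-0.105, 0.994, -0.001], [0.994, 0.105, -0.001], [-0.0, -0.001, -1.0]]
force: [-0.1, -1.2, -0.9]
opening: 1.0
grasp_force: 0.0
```

```bash
python3 - <<'E'
from h import *
s=read_state();print(s["time_s"],s["position"],s["tcp_rot"],s["force"],cam("wrist",s))
snap("wrist","w1.png",k=1.4)
C=cam("wrist",s)
a=np.array([.1045,-.9945,0]);b=np.array([.9945,.1045,0]);c=np.array([.4715,.2195,.06])
for i,j in((-62,28),(62,28),(62,-28),(-62,-28)):print(w2px(C,c+a*i/1000+b*j/1000)*1.4)
E
```

```text
2.15 [0.47243052 0.21800795 0.16807682] [[-1.05114779e-01  9.94459525e-01 -1.06612519e-03]
 [ 9.94459995e-01  1.05114224e-01 -5.63347877e-04]
 [-4.48161740e-04 -1.11943503e-03 -9.99999273e-01]] [-0.10325034 -1.16016282 -0.91627507] (np.float64(343.66271947069066), 277.9882302520525, 213.44483275647303, array([[ 9.94507334e-01,  1.00454485e-01,  2.93948973e-02],
       [ 1.04666467e-01, -9.53654448e-01, -2.82113673e-01],
       [-3.07009237e-04,  2.83640777e-01, -9.58930558e-01]]), array([0.46476308, 0.29417711, 0.33138618]))
[438.35990956 181.1851384 ]
[432.54424119 386.29664257]
[342.46314013 386.27052998]
[336.27450497 181.16631651]
```

View pics/w1.png

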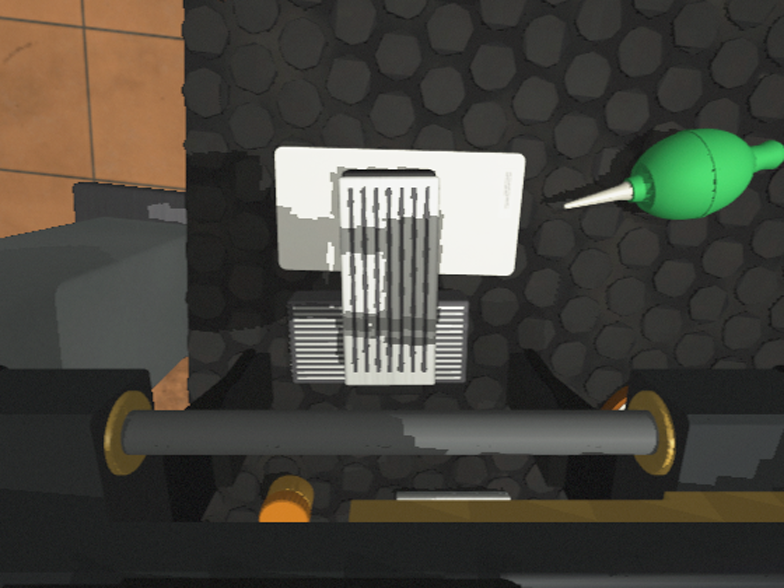

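The wrist view confirms the estimate to within about 1 mm and shows the fingers straddling the module. I'll descend until the tips are 14 mm above its underside, then grip.

Call:
{"api": "drive_tool", "payload": {"motion": [[[0, 0, 40], [0, 0, 0]], [[0, 0, 40], [0, 0, 0]], [[0, 0, 30], [0, 0, 0]], [[-1, 0, 16], [0, 0, 0]], [[0, 0, 0], [0, 0, 0]]]}}

```text
time_s: 2.7
position: [0.471, 0.214, 0.0406]
tcp_rot: [[-0.1, 0.995, -0.006], [0.995, 0.1, -0.001], [-0.001, -0.006, -1.0]]
force: [-0.8, 0.0, -0.1]
opening: 1.004
grasp_force: 0.0
```

Call:
{"api": "drive_tool", "payload": {"motion": [[[0, 0, 0], [0, 0, 0]], [[0, 0, 0], [0, 0, 0]], [[0, 0, 0], [0, 0, 0]], [[0, 0, 0], [0, 0, 0]], [[0, 0, 0], [0, 0, 0]]], "gripper": 0.3}}

```text
time_s: 3.2
position: [0.4727, 0.2163, 0.0433]
tcp_rot: [[-0.103, 0.995, -0.0], [0.995, 0.103, -0.0], [0.0, -0.0, -1.0]]
force: [0.2, -0.2, 3.1]
opening: 0.639
grasp_force: 30.0
```

Call:
{"api": "drive_tool", "payload": {"motion": [[[0, 0, 0], [0, 0, 0]], [[0, 0, 0], [0, 0, 0]], [[0, 0, 0], [0, 0, 0]], [[0, 0, 0], [0, 0, 0]], [[0, 0, 0], [0, 0, 0]]]}}

```text
time_s: 3.7
position: [0.4727, 0.2163, 0.0432]
tcp_rot: [[-0.103, 0.995, -0.0], [0.995, 0.103, -0.0], [-0.0, -0.0, -1.0]]
force: [-1.4, -1.1, 5.9]
opening: 0.641
grasp_force: 30.0
```

Call:
{"api": "drive_tool", "payload": {"motion": [[[0, 0, -2], [0, 0, 0]], [[0, 0, -4], [0, 0, 0]], [[0, 0, -8], [0, 0, 0]], [[0, 0, -12], [0, 0, 0]], [[0, 0, -20], [0, 0, 0]]]}}

```text
time_s: 4.2
position: [0.4722, 0.216, 0.0887]
tcp_rot: [[-0.103, 0.995, -0.003], [0.995, 0.103, -0.001], [-0.0, -0.003, -1.0]]
force: [0.4, -0.7, -3.7]
opening: 0.641
grasp_force: 30.0
```

Call:
{"api": "drive_tool", "payload": {"motion": [[[0, 0, -25], [0, 0, 0]], [[0, 0, -25], [0, 0, 0]], [[0, 0, -15], [0, 0, 0]], [[0, 0, 0], [0, 0, 0]], [[0, 0, 0], [0, 0, 0]]]}}

```text
time_s: 4.7
position: [0.4728, 0.2161, 0.1539]
tcp_rot: [[-0.103, 0.995, 0.0], [0.995, 0.103, 0.0], [0.0, 0.0, -1.0]]
force: [0.6, -0.6, -3.9]
opening: 0.638
grasp_force: 30.0
```

```bash
python3 - <<'E'
from h import *
snap("scene","s2.png",(150,100,450,325),2.4)
s=read_state();print(s["position"],s["force"],s["moment"])
# place: module origin at slope 82mm from foot
foot=np.array([.5408,.0470,.012]);yaw=-83.7
h=np.array([np.cos(np.radians(yaw)),np.sin(np.radians(yaw)),0]);t=np.radians(8)
u=h*np.cos(t)+[0,0,np.sin(t)];n=-h*np.sin(t)+np.array([0,0,np.cos(t)])
tip=lambda d,c:foot+u*d+n*c
for c in(.075,.025):print(tip(.082,c))
plan([pose(tip(.082,.075),yaw,8),pose(tip(.082,.025),yaw,8)],step=.03)
E
```

```text
[0.47225939 0.21600766 0.15318334] [-0.30429761  0.07260654 -4.88456388] [-0.01927867 -0.03888733 -0.04457375]
[ 0.54856524 -0.02333665  0.0976823 ]
[ 0.54932884 -0.03025328  0.0481689 ]
[[[-27.3,5.7,6.2],[-0.0,-0.015,-0.001]],[[-27.2,5.7,6.6],[-0.0,-0.016,-0.001]],[[-27.1,5.7,7.0],[-0.0,-0.015,-0.001]],[[-27.0,5.6,7.4],[-0.0,-0.016,-0.001]],[[-26.9,5.6,7.8],[-0.0,-0.015,-0.001]]]
[[[-26.8,5.6,8.2],[-0.0,-0.016,-0.0]],[[-26.7,5.6,8.7],[-0.001,-0.015,-0.001]],[[-26.5,5.5,9.1],[-0.0,-0.016,-0.0]],[[-26.5,5.5,9.5],[-0.001,-0.015,-0.001]],[[-0.0,-0.0,25.0],[0.0,-0.0,0.0]]]
[[[-0.0,-0.0,25.0],[0.0,-0.0,0.0]]]
```

View pics/s2.png

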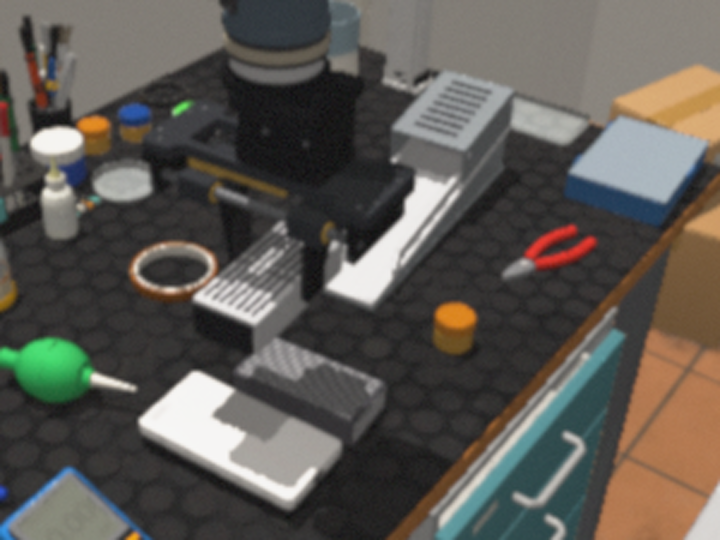

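The scene view shows the module held level, with the white box and heat sink undisturbed. Next I move it over the ramp, tilted 8°.

Call:
{"api": "drive_tool", "payload": {"motion": [[[-27, 6, 6], [0, -0.015, -0.001]], [[-27, 6, 7], [0, -0.016, 0]], [[-27, 6, 7], [0, -0.015, -0.001]], [[-27, 5, 7], [0, -0.016, -0.001]], [[-27, 6, 8], [0, -0.015, -0.001]]]}}

```text
time_s: 5.25
position: [0.5152, 0.083, 0.1211]
tcp_rot: [[-0.107, 0.994, 0.005], [0.991, 0.107, -0.077], [-0.077, -0.003, -0.997]]
force: [-0.0, -0.1, -4.4]
opening: 0.643
grasp_force: 30.0
```

Call:
{"api": "drive_tool", "payload": {"motion": [[[-27, 6, 8], [0, -0.016, 0]], [[-27, 5, 9], [0, -0.015, -0.001]], [[-26, 6, 9], [0, -0.016, 0]], [[-26, 5, 9], [0, -0.015, -0.001]], [[0, 0, 0], [0, 0, 0]]]}}

```text
time_s: 5.75
position: [0.55, -0.0247, 0.0965]
tcp_rot: [[-0.105, 0.994, 0.013], [0.985, 0.106, -0.138], [-0.139, -0.002, -0.99]]
force: [1.7, 0.7, -4.3]
opening: 0.64
grasp_force: 30.0
```

Call:
{"api": "drive_tool", "payload": {"motion": [[[0, 0, 0], [0, 0, 0]], [[0, 0, 15], [0, 0, 0]], [[0, 0, 15], [0, 0, 0]], [[0, 0, 10], [0, 0, 0]], [[0, 0, 0], [0, 0, 0]]]}}

```text
time_s: 6.25
position: [0.5486, -0.0267, 0.0573]
tcp_rot: [[-0.109, 0.994, 0.011], [0.985, 0.109, -0.137], [-0.137, -0.004, -0.991]]
force: [-0.5, 0.0, -3.9]
opening: 0.64
grasp_force: 30.0
```

```bash
cat >> h.py <<'E'
foot=np.array([.5408,.0470,.012]);yaw=-83.7
hh=np.array([np.cos(np.radians(yaw)),np.sin(np.radians(yaw)),0]);t8=np.radians(8)
uu=hh*np.cos(t8)+[0,0,np.sin(t8)];nn=-hh*np.sin(t8)+np.array([0,0,np.cos(t8)]);ww=np.cross(nn,uu)
def ramp(p): d=np.array(p)-foot; return d@uu,d@ww,d@nn
E
python3 - <<'E'
from h import *
s=read_state();print(s["time_s"],np.round(ramp(s["position"]),4),s["force"]); print(s["tcp_rot"].T@np.c_[-uu,-ww,-nn])
snap("top","t2.png",(265,150,445,245),4)
E
```

```text
6.25 [ 0.0797 -0.0004  0.0346] [-0.52185245  0.00773006 -3.86981173]
[[ 9.99997929e-01  1.27178932e-04 -2.03119145e-03]
 [ 1.36205795e-04 -9.99990113e-01  4.44460212e-03]
 [ 2.03060611e-03  4.44486957e-03  9.99988060e-01]]
```

View pics/t2.png

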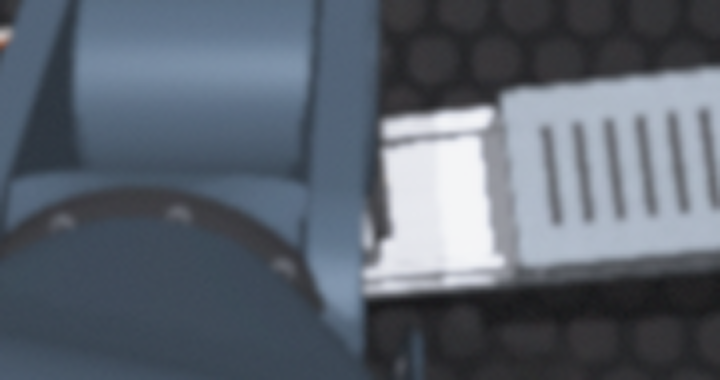

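The arm hides the module, but by pose it is within 0.5 mm of the channel axis and about 19 mm above the ramp. I'll lower it by feel.

Call:
{"api": "drive_tool", "payload": {"motion": [[[0, 0, 8], [0, 0, 0]], [[0, 0, 5], [0, 0, 0]], [[0, 0, 2], [0, 0, 0]], [[0, 0, 0], [0, 0, 0]], [[0, 0, 0], [0, 0, 0]]]}}

```text
time_s: 6.8
position: [0.5506, -0.0297, 0.0442]
tcp_rot: [[-0.108, 0.994, 0.015], [0.984, 0.109, -0.138], [-0.139, -0.0, -0.99]]
force: [-0.7, 0.5, -4.6]
opening: 0.636
grasp_force: 30.0
```

Call:
{"api": "drive_tool", "payload": {"motion": [[[0, 0, 1], [0, 0, 0]], [[0, 0, 0], [0, 0, 0]], [[0, 0, 1], [0, 0, 0]], [[0, 0, 0], [0, 0, 0]], [[0, 0, 0], [0, 0, 0]]]}}

```text
time_s: 7.3
position: [0.5505, -0.0299, 0.0421]
tcp_rot: [[-0.108, 0.994, 0.015], [0.984, 0.109, -0.138], [-0.139, -0.0, -0.99]]
force: [-1.3, -0.4, -4.4]
opening: 0.64
grasp_force: 30.0
```

Call:
{"api": "drive_tool", "payload": {"motion": [[[0, 0, 1], [0, 0, 0]], [[0, 0, 0], [0, 0, 0]], [[0, 0, 0], [0, 0, 0]]]}}

```text
time_s: 7.6
position: [0.5505, -0.03, 0.041]
tcp_rot: [[-0.108, 0.994, 0.015], [0.984, 0.109, -0.138], [-0.139, -0.0, -0.99]]
force: [-0.3, -0.5, -4.7]
opening: 0.639
grasp_force: 30.0
```

```bash
python3 - <<'E'
from h import *
s=read_state();print(s["time_s"],np.round(ramp(s["position"]),4),s["force"],s["moment"])
E
```

```text
7.6 [0.0809 0.0012 0.018 ] [-0.3253819  -0.5022057  -4.66657943] [ 0.12281603 -0.04937853 -0.00661406]
```

Call:
{"api": "drive_tool", "payload": {"motion": [[[0, 0, 1], [0, 0, 0]], [[0, 0, 0], [0, 0, 0]], [[0, 0, 1], [0, 0, 0]], [[0, 0, 0], [0, 0, 0]], [[0, 0, 0], [0, 0, 0]]]}}

```text
time_s: 8.1
position: [0.5505, -0.0303, 0.039]
tcp_rot: [[-0.108, 0.994, 0.015], [0.984, 0.109, -0.138], [-0.139, -0.001, -0.99]]
force: [-0.1, 0.3, -4.8]
opening: 0.639
grasp_force: 30.0
```

Call:
{"api": "drive_tool", "payload": {"motion": [[[0, 0, 0.5], [0, 0, 0]], [[0, 0, 0], [0, 0, 0]], [[0, 0, 0.5], [0, 0, 0]], [[0, 0, 0], [0, 0, 0]], [[0, 0, 0], [0, 0, 0]]]}}

```text
time_s: 8.6
position: [0.5506, -0.0305, 0.0381]
tcp_rot: [[-0.108, 0.994, 0.015], [0.984, 0.109, -0.138], [-0.139, -0.0, -0.99]]
force: [0.3, -1.0, -3.9]
opening: 0.642
grasp_force: 30.0
```

Call:
{"api": "drive_tool", "payload": {"motion": [[[0, 0, 0.5], [0, 0, 0]], [[0, 0, 0], [0, 0, 0]], [[0, 0, 0.5], [0, 0, 0]], [[0, 0, 0], [0, 0, 0]], [[0, 0, 0], [0, 0, 0]]]}}

```text
time_s: 9.1
position: [0.5506, -0.0304, 0.038]
tcp_rot: [[-0.108, 0.994, 0.015], [0.984, 0.109, -0.138], [-0.139, -0.0, -0.99]]
force: [-0.4, 2.6, 5.2]
opening: 0.64
grasp_force: 30.0
```

Call:
{"api": "drive_tool", "payload": {"motion": [[[0, 0, 0.5], [0, 0, 0]], [[0, 0, 0], [0, 0, 0]], [[0, 0, 0.5], [0, 0, 0]], [[0, 0, 0], [0, 0, 0]], [[0, 0, 0], [0, 0, 0]]]}}

```text
time_s: 9.6
position: [0.5506, -0.0305, 0.038]
tcp_rot: [[-0.108, 0.994, 0.015], [0.984, 0.109, -0.138], [-0.139, 0.0, -0.99]]
force: [-3.5, 3.4, 11.6]
opening: 0.644
grasp_force: 30.0
```

Call:
{"api": "drive_tool", "payload": {"motion": [[[0, 0, -1], [0, 0, 0]], [[0, 0, 0], [0, 0, 0]]]}}

```text
time_s: 9.8
position: [0.5506, -0.0305, 0.038]
tcp_rot: [[-0.108, 0.994, 0.015], [0.984, 0.109, -0.138], [-0.139, -0.0, -0.99]]
force: [-2.0, 3.4, 8.4]
opening: 0.639
grasp_force: 30.0
```

Call:
{"api": "drive_tool", "payload": {"motion": [[[0, 0, 0], [0, 0, 0]], [[0, 0, 0], [0, 0, 0]], [[0, 0, 0], [0, 0, 0]], [[0, 0, 0], [0, 0, 0]], [[0, 0, 0], [0, 0, 0]]], "gripper": 0.85}}

```text
time_s: 10.3
position: [0.5506, -0.0307, 0.0369]
tcp_rot: [[-0.108, 0.994, 0.015], [0.984, 0.109, -0.138], [-0.139, -0.0, -0.99]]
force: [0.3, -0.6, -0.5]
opening: 0.842
grasp_force: 0.0
```

Call:
{"api": "drive_tool", "payload": {"motion": [[[0, 0, -5], [0, 0, 0]], [[0, 0, -15], [0, 0, 0]], [[0, 0, -30], [0, 0, 0]], [[0, 0, -30], [0, 0, 0]], [[0, 0, 0], [0, 0, 0]]]}}

```text
time_s: 10.8
position: [0.5522, -0.0195, 0.1203]
tcp_rot: [[-0.107, 0.994, 0.023], [0.984, 0.11, -0.139], [-0.141, 0.008, -0.99]]
force: [0.8, 0.8, -0.0]
opening: 0.849
grasp_force: 0.0
```

```bash
python3 - <<'E'
from h import *
s=read_state();print(s["time_s"],np.round(ramp(s["position"]),4),s["force"])
plan([pose(foot+uu*-.025+nn*.09,yaw,8),pose(foot+uu*-.025+nn*.02,yaw,8)],step=.035)
E
```

```text
10.8 [0.0817 0.004  0.0979] [ 0.8293545   0.76432426 -0.02121862]
[[[26.7,-1.0,1.9],[0.002,0.0,-0.0]],[[26.7,-1.0,1.9],[0.002,0.0,-0.0]],[[26.7,-1.0,1.9],[0.002,0.001,-0.001]],[[26.7,-1.1,2.0],[0.002,0.0,-0.0]],[[-0.0,-0.0,23.3],[-0.0,0.0,-0.0]]]
[[[-0.0,-0.0,23.3],[-0.0,0.0,-0.0]],[[-0.0,-0.0,23.4],[-0.0,0.0,-0.0]]]
```

Call:
{"api": "drive_tool", "payload": {"motion": [[[27, -1, 2], [0.002, 0, 0]], [[27, -1, 2], [0.002, 0, 0]], [[27, -1, 2], [0.002, 0, 0]], [[27, -1, 2], [0.002, 0, 0]], [[0, 0, 0], [0, 0, 0]]], "gripper": 0}}

```text
time_s: 11.3
position: [0.5321, 0.0878, 0.0922]
tcp_rot: [[-0.112, 0.994, 0.004], [0.984, 0.111, -0.138], [-0.138, -0.011, -0.99]]
force: [-0.3, -0.2, -0.7]
opening: 0.478
grasp_force: 0.0
```

```bash
python3 - <<'E'
from h import *
s=read_state();print(s["time_s"],np.round(ramp(s["position"]),4),s["force"],s["opening"])
snap("wrist","w2.png",k=1.4)
C=cam("wrist",s)
for d,w,c in((.011,.026,.028),(.011,-.026,.028),(0,.045,0),(0,-.045,0)):print(w2px(C,foot+uu*d+ww*w+nn*c)*1.4)
E
```

```text
11.3 [-0.0299 -0.0042  0.0852] [-0.31814935 -0.19821499 -0.73549013] 0.4775425985109753
[449.17875892 397.87645397]
[346.82745278 397.15387614]
[478.59387077 356.19639302]
[317.14287711 355.18706819]
```

View pics/w2.png

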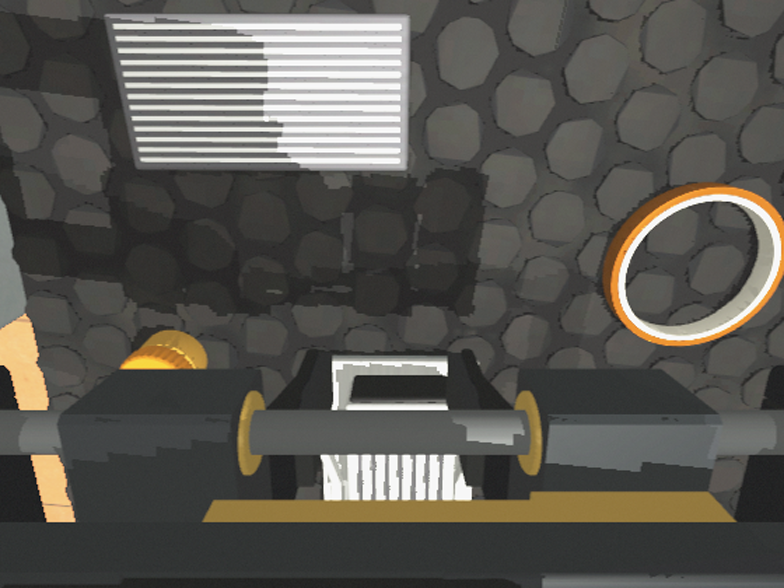

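The wrist view shows the module's black cap centred at about (400,378) between the flared rails, lying straight and matching the estimate. Next I shut the fingers and go down behind the tail.

Call:
{"api": "drive_tool", "payload": {"motion": [[[0, 0, 0], [0, 0, 0]], [[0, 0, 0], [0, 0, 0]], [[0, 0, 0], [0, 0, 0]], [[0, 0, 0], [0, 0, 0]], [[0, 0, 0], [0, 0, 0]]], "gripper": 0}}

```text
time_s: 11.85
position: [0.534, 0.0847, 0.0936]
tcp_rot: [[-0.107, 0.994, 0.007], [0.985, 0.107, -0.139], [-0.139, -0.008, -0.99]]
force: [1.0, 0.0, 0.2]
opening: 0.027
grasp_force: 0.0
```

```bash
python3 - <<'E'
from h import *
s=read_state();print(s["time_s"],np.round(ramp(s["position"]),4),s["force"],s["opening"])
plan([pose(foot+uu*-.03+ww*.001+nn*.009,yaw,8)],step=.03)
E
```

```text
11.85 [-0.0265 -0.0026  0.0861] [0.96607561 0.01771688 0.15078022] 0.02657770094086854
[[[1.2,1.4,25.7],[-0.003,-0.0,-0.001]],[[1.2,1.3,25.7],[-0.003,-0.0,-0.0]],[[1.1,1.3,25.7],[-0.002,-0.001,-0.001]]]
```

Call:
{"api": "drive_tool", "payload": {"motion": [[[1, 1.4, 26], [-0.003, 0, -0.001]], [[1, 1.3, 26], [-0.003, 0, 0]], [[1, 1.3, 25], [-0.002, -0.001, -0.001]], [[0, 0, 0], [0, 0, 0]], [[0, 0, 0], [0, 0, 0]]]}}

```text
time_s: 12.35
position: [0.5381, 0.0778, 0.0167]
tcp_rot: [[-0.11, 0.994, 0.014], [0.984, 0.11, -0.139], [-0.139, -0.002, -0.99]]
force: [1.0, 0.3, 0.2]
opening: 0.001
grasp_force: 0.0
```

```bash
python3 - <<'E'
from h import *
s=read_state();print(s["time_s"],np.round(ramp(s["position"]),4),s["force"],s["opening"]);print(s["tcp_rot"].T@np.c_[-uu,ww,-nn])
E
```

```text
12.35 [-0.0299  0.0007  0.009 ] [0.97798124 0.33713365 0.1710522 ] 0.0009462230019888995
[[ 9.99999531e-01 -9.23954102e-04  2.89635558e-04]
 [ 9.23529582e-04  9.99998504e-01  1.46242937e-03]
 [-2.90986343e-04 -1.46216120e-03  9.99998889e-01]]
```

Call:
{"api": "drive_tool", "payload": {"motion": [[[-8, 0, 0], [0, 0, 0]], [[-8, 0, 0], [0, 0, 0]], [[-6, 0, 0], [0, 0, 0]], [[-4, 0, 0], [0, 0, 0]], [[-3, 0, 0], [0, 0, 0]]]}}

```text
time_s: 12.85
position: [0.5419, 0.0497, 0.0215]
tcp_rot: [[-0.108, 0.994, 0.016], [0.985, 0.109, -0.137], [-0.138, 0.001, -0.99]]
force: [-0.0, 7.4, 3.4]
opening: 0.006
grasp_force: 3.1
```

Call:
{"api": "drive_tool", "payload": {"motion": [[[-3, 0, 0], [0, 0, 0]], [[-4, 0, 0], [0, 0, 0]], [[-4, 0, 0], [0, 0, 0]], [[-4, 0, 0], [0, 0, 0]], [[-4, 0, 0], [0, 0, 0]]]}}

```text
time_s: 13.35
position: [0.5435, 0.032, 0.024]
tcp_rot: [[-0.109, 0.994, 0.016], [0.984, 0.11, -0.137], [-0.138, 0.001, -0.99]]
force: [-0.3, 7.7, 3.3]
opening: 0.007
grasp_force: 3.2
```

Call:
{"api": "drive_tool", "payload": {"motion": [[[-5, 0, 0], [0, 0, 0]], [[-5, 0, 0], [0, 0, 0]], [[-5, 0, 0], [0, 0, 0]], [[-5, 0, 0], [0, 0, 0]], [[-5, 0, 0], [0, 0, 0]]]}}

```text
time_s: 13.85
position: [0.546, 0.0074, 0.0275]
tcp_rot: [[-0.109, 0.994, 0.015], [0.984, 0.11, -0.137], [-0.138, 0.0, -0.99]]
force: [-0.2, 7.0, 4.3]
opening: 0.004
grasp_force: 3.3
```

Call:
{"api": "drive_tool", "payload": {"motion": [[[-5, 0, 0], [0, 0, 0]], [[-5, 0, 0], [0, 0, 0]], [[-5, 0, 0], [0, 0, 0]], [[-5, 0, 0], [0, 0, 0]], [[-5, 0, 0], [0, 0, 0]]]}}

```text
time_s: 14.35
position: [0.5485, -0.0171, 0.0309]
tcp_rot: [[-0.109, 0.994, 0.015], [0.984, 0.11, -0.137], [-0.138, -0.0, -0.99]]
force: [-1.4, 7.1, 3.4]
opening: 0.006
grasp_force: 3.3
```

```bash
python3 - <<'E'
from h import *
s=read_state();print(s["time_s"],np.round(ramp(s["position"]),4),s["force"]@uu,s["force"],s["moment"])
E
```

```text
14.35 [0.0666 0.0007 0.0098] -6.647968086034412 [-1.36367912  7.08854984  3.43019653] [1.14180394 0.02501686 0.02363072]
```

Call:
{"api": "drive_tool", "payload": {"motion": [[[-5, 0, -0.4], [0, 0, 0]], [[-5, 0, -0.4], [0, 0, 0]], [[-5, 0, 0], [0, 0, 0]], [[-5, 0, 0], [0, 0, 0]], [[-3, 0, 0], [0, 0, 0]]]}}

```text
time_s: 14.85
position: [0.5514, -0.0415, 0.0344]
tcp_rot: [[-0.109, 0.994, 0.014], [0.984, 0.11, -0.139], [-0.139, -0.001, -0.99]]
force: [0.2, 3.3, -0.4]
opening: 0.009
grasp_force: 1.8
```

Call:
{"api": "drive_tool", "payload": {"motion": [[[-1, 0, 0], [0, 0, 0]], [[-1, 0, 0], [0, 0, 0]], [[-1, 0, 0], [0, 0, 0]], [[-1, 0, 0], [0, 0, 0]], [[-1, 0, 0], [0, 0, 0]]]}}

```text
time_s: 15.35
position: [0.552, -0.046, 0.0351]
tcp_rot: [[-0.11, 0.994, 0.015], [0.984, 0.111, -0.139], [-0.14, -0.001, -0.99]]
force: [-0.5, 3.1, -1.5]
opening: 0.004
grasp_force: 1.4
```

Call:
{"api": "drive_tool", "payload": {"motion": [[[-1, 0, 0], [0, 0, 0]], [[-1, 0, 0], [0, 0, 0]], [[-1, 0, 0], [0, 0, 0]], [[-1, 0, 0], [0, 0, 0]], [[-1, 0, 0], [0, 0, 0]]]}}

```text
time_s: 15.85
position: [0.5525, -0.0507, 0.0358]
tcp_rot: [[-0.109, 0.994, 0.015], [0.984, 0.11, -0.138], [-0.139, -0.001, -0.99]]
force: [-0.3, 4.1, -2.1]
opening: 0.007
grasp_force: 2.2
```

Call:
{"api": "drive_tool", "payload": {"motion": [[[-1, 0, 0], [0, 0, 0]], [[-1, 0, 0], [0, 0, 0]], [[-1, 0, 0], [0, 0, 0]], [[-1, 0, 0], [0, 0, 0]]]}}

```text
time_s: 16.25
position: [0.5527, -0.0538, 0.0362]
tcp_rot: [[-0.109, 0.994, 0.014], [0.984, 0.11, -0.137], [-0.138, -0.001, -0.99]]
force: [-0.1, 8.2, -0.7]
opening: 0.006
grasp_force: 4.0
```

Call:
{"api": "drive_tool", "payload": {"motion": [[[-1, 0, 0], [0, 0, 0]], [[-1, 0, 0], [0, 0, 0]], [[0, 0, 0], [0, 0, 0]], [[0, 0, 0], [0, 0, 0]]]}}

```text
time_s: 16.65
position: [0.5527, -0.0553, 0.0364]
tcp_rot: [[-0.109, 0.994, 0.014], [0.984, 0.11, -0.137], [-0.138, -0.001, -0.99]]
force: [0.8, 7.9, -2.0]
opening: 0.007
grasp_force: 4.3
```

```bash
python3 - <<'E'
from h import *
s=read_state();print(s["time_s"],np.round(ramp(s["position"]),4),s["force"]@uu,s["force"]@nn)
E
```

```text
16.65 [0.1054 0.0006 0.0098] -7.964466490351947 -0.8830888631170625
```

Call:
{"api": "drive_tool", "payload": {"motion": [[[-1, 0, 0], [0, 0, 0]], [[-1, 0, 0], [0, 0, 0]]]}}

```text
time_s: 16.85
position: [0.5527, -0.0567, 0.0366]
tcp_rot: [[-0.109, 0.994, 0.014], [0.985, 0.11, -0.136], [-0.137, -0.001, -0.991]]
force: [0.0, 10.7, -2.2]
opening: 0.004
grasp_force: 5.8
```

Call:
{"api": "drive_tool", "payload": {"motion": [[[0, 0, 0], [0, 0, 0]], [[0, 0, 0], [0, 0, 0]]]}}

```text
time_s: 17.05
position: [0.5527, -0.0568, 0.0366]
tcp_rot: [[-0.109, 0.994, 0.014], [0.985, 0.11, -0.136], [-0.137, -0.001, -0.991]]
force: [0.6, 9.9, -1.6]
opening: 0.007
grasp_force: 5.2
```

Call:
{"api": "drive_tool", "payload": {"motion": [[[1, 0, 0], [0, 0, 0]], [[1, 0, 0], [0, 0, 0]], [[1, 0, 0], [0, 0, 0]], [[1, 0, 0], [0, 0, 0]], [[1, 0, 0], [0, 0, 0]]]}}

```text
time_s: 17.55
position: [0.553, -0.0537, 0.0362]
tcp_rot: [[-0.11, 0.994, 0.015], [0.984, 0.111, -0.139], [-0.14, -0.001, -0.99]]
force: [-0.1, 3.7, -3.3]
opening: 0.005
grasp_force: 2.0
```

Call:
{"api": "drive_tool", "payload": {"motion": [[[1, 0, 0], [0, 0, 0]], [[1, 0, 0], [0, 0, 0]], [[1, 0, 0], [0, 0, 0]], [[1, 0, 0], [0, 0, 0]], [[1, 0, 0], [0, 0, 0]]]}}

```text
time_s: 18.05
position: [0.5531, -0.0495, 0.036]
tcp_rot: [[-0.11, 0.994, 0.016], [0.984, 0.111, -0.14], [-0.141, 0.001, -0.99]]
force: [0.3, -0.7, 0.3]
opening: 0.004
grasp_force: 0.0
```

Call:
{"api": "drive_tool", "payload": {"motion": [[[-1, 0, 0], [0, 0, 0]], [[0, 0, 0], [0, 0, 0]]]}}

```text
time_s: 18.25
position: [0.5528, -0.0502, 0.0359]
tcp_rot: [[-0.11, 0.994, 0.015], [0.984, 0.111, -0.139], [-0.14, -0.0, -0.99]]
force: [1.3, -0.6, -0.3]
opening: 0.005
grasp_force: 0.0
```

Call:
{"api": "drive_tool", "payload": {"motion": [[[-1, 0, 0], [0, 0, 0]], [[0, 0, 0], [0, 0, 0]]]}}

```text
time_s: 18.45
position: [0.5527, -0.051, 0.0359]
tcp_rot: [[-0.11, 0.994, 0.015], [0.984, 0.111, -0.139], [-0.14, -0.0, -0.99]]
force: [-0.3, -0.1, -0.2]
opening: 0.004
grasp_force: 0.1
```

Call:
{"api": "drive_tool", "payload": {"motion": [[[1, 0, 0], [0, 0, 0]], [[2, 0, 0], [0, 0, 0]], [[5, 0, 0], [0, 0, 0]], [[10, 0, -3], [0, 0, 0]], [[15, 0, -10], [0, 0, 0]]]}}

```text
time_s: 18.95
position: [0.5481, -0.016, 0.0437]
tcp_rot: [[-0.109, 0.994, 0.013], [0.984, 0.11, -0.138], [-0.139, -0.002, -0.99]]
force: [0.1, 0.9, 0.1]
opening: 0.003
grasp_force: 0.0
```

Call:
{"api": "drive_tool", "payload": {"motion": [[[30, 0, -20], [0, 0, 0]], [[35, 0, -30], [0, 0, 0]], [[35, 0, -30], [0, 0, 0]], [[0, 0, 0], [0, 0, 0]], [[0, 0, 0], [0, 0, 0]]]}}

```text
time_s: 19.45
position: [0.5365, 0.0948, 0.1105]
tcp_rot: [[-0.113, 0.993, 0.017], [0.984, 0.114, -0.139], [-0.14, 0.001, -0.99]]
force: [-0.6, -0.5, 0.0]
opening: 0.005
grasp_force: 0.0
```

```bash
python3 - <<'E'
from h import *
snap("top","t3.png",(160,130,480,300),2.4)
C=cam("top")
# pressed depth check: predicted tail-top position at tail slope 96+9.5
s=read_state();print(s["time_s"],s["position"],s["force"])
E
```

```text
19.5 [0.53614955 0.09371782 0.10964876] [-0.41517086 -0.30088534  0.13035704]
```

View pics/t3.png

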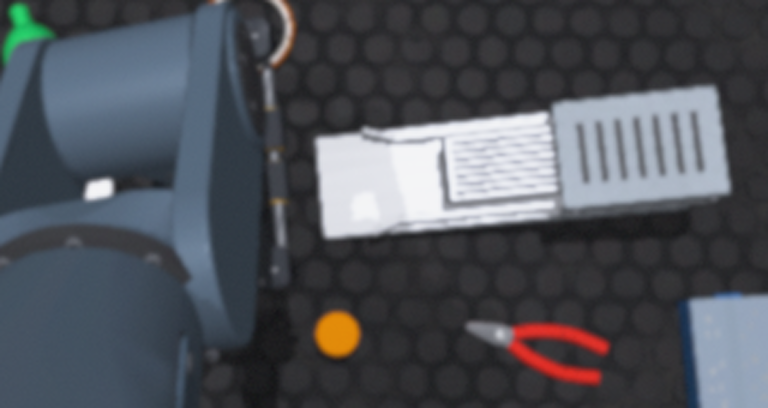

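The module lies straight in the channel and runs under the hood, with its tail at about (445,170). The jar (337,333) and cutters are undisturbed.

```bash
python3 -c "from rig import *; print(hand_in())"
```

```text
the job is handed in; nothing more can be done
None
```

The job is handed in, result not shown: the module was lifted off cleanly, laid on the ramp and released, and pushed about 7 mm into the plate; it now rests straight under the hood, pressing the plate an estimated 1–2 mm.

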